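Find the rocking service cover and push it home

TASK

One of the four blue covers on the valve boxes is not pushed home. Press gently near the edges of the covers to find the one that rocks, then push that cover fully home by the round stud in its middle, so that it sits flat and firm. Do not push down on the studs of covers that sit firm, and pick nothing up or disturb the loose things lying around; finish clear of everything.

Things in the scene. Friction and masses are not known exactly. Their poses are not given: they have to be found in the camera images.
- manifold: aluminium mounting plate, 270 x 270 x 18 mm, fixed to the worktop; origin at the centre of its underside. It carries four grey boxes in a square, 2 by 2, 120 mm between centres (at +-60 mm along the plate's x and y axes), each closed by an identical blue cover. The boxes and covers are parallel to the plate.
- plate_mid (a point): centre of the plate's top face, 18 mm up, between the covers. How covers behave: three are home and rigid all over. One, in any place, hangs on its half-entered stud: pressed 38 mm from its middle near any edge it tilts 0.09 rad (that place sinks 3.5 mm under 1 to 3 N, then stops) and springs back level; a gentle edge press (below 20 N) does not push it home. No cover can be lifted.
- stud_a: round black stud head, 22 mm across, in the middle of a blue cover; origin at the centre of its flat top, z up, x and y along the cover's edges; tilts with the cover. The cover, 96 x 96 mm, has its top face 5 mm below this origin; box heights differ, so height does not tell which is loose. The loose one, pushed straight down on its stud with 13 N or more, goes 4 mm to its stop, stays and no longer rocks.
- stud_b: round black stud head, 22 mm across, in the middle of a blue cover; origin at the centre of its flat top, z up, x and y along the cover's edges; tilts with the cover. The cover, 96 x 96 mm, has its top face 5 mm below this origin; box heights differ, so height does not tell which is loose. The loose one, pushed straight down on its stud with 13 N or more, goes 4 mm to its stop, stays and no longer rocks.
- stud_c: round black stud head, 22 mm across, in the middle of a blue cover; origin at the centre of its flat top, z up, x and y along the cover's edges; tilts with the cover. The cover, 96 x 96 mm, has its top face 5 mm below this origin; box heights differ, so height does not tell which is loose. The loose one, pushed straight down on its stud with 13 N or more, goes 4 mm to its stop, stays and no longer rocks.
- stud_d: round black stud head, 22 mm across, in the middle of a blue cover; origin at the centre of its flat top, z up, x and y along the cover's edges; tilts with the cover. The cover, 96 x 96 mm, has its top face 5 mm below this origin; box heights differ, so height does not tell which is loose. The loose one, pushed straight down on its stud with 13 N or more, goes 4 mm to its stop, stays and no longer rocks.
- star_knob: black five-lobe star knob with its steel stud up, 38 mm wide, 43 mm tall; loose bystander beside the plate, origin at the centre of its underside
- bearing: steel ball bearing lying flat, 44 mm across, 13 mm thick; loose bystander beside the plate, origin at the centre of its underside
- fork_spanner: steel spanner lying flat, 30 x 178 x 5 mm; loose bystander beside the plate, origin at the centre of its underside

How it is judged:
On the way:
1. the loose cover has been made to rock by pressing near its edge, before it is pushed home (angle between any of stud_a, stud_b, stud_c, stud_d's own z axis and vertical above 0.05 rad), for 0.05 s.
At the end, for the whole second after the job is handed in: the cover that rocked has gone at least 3 mm of its 4 mm down, lies level within 0.02 rad and is at rest; the loose things are at rest (((distance of stud_a from where it was at the start of the episode above 0.003 m and angle between stud_a's own z axis and vertical below 0.02 rad and linear speed of stud_a below 0.01 m/s) or (distance of stud_b from where it was at the start of the episode above 0.003 m and angle between stud_b's own z axis and vertical below 0.02 rad and linear speed of stud_b below 0.01 m/s) or (distance of stud_c from where it was at the start of the episode above 0.003 m and angle between stud_c's own z axis and vertical below 0.02 rad and linear speed of stud_c below 0.01 m/s) or (distance of stud_d from where it was at the start of the episode above 0.003 m and angle between stud_d's own z axis and vertical below 0.02 rad and linear speed of stud_d below 0.01 m/s)) and linear speed of each of star_knob, bearing, fork_spanner below 0.02 m/s); the robot touches nothing.
It fails at once if the stud of a cover that sits firm is pushed (more than 20 N) ((contact force between the fingers and stud_a above 20 N and distance of stud_a from where it was at the start of the episode below 0.001 m) or (contact force between the fingers and stud_b above 20 N and distance of stud_b from where it was at the start of the episode below 0.001 m) or (contact force between the fingers and stud_c above 20 N and distance of stud_c from where it was at the start of the episode below 0.001 m) or (contact force between the fingers and stud_d above 20 N and distance of stud_d from where it was at the start of the episode below 0.001 m)).
It fails at once if a loose bystander is moved by more than 15 mm or lifted (distance of any of star_knob, bearing, fork_spanner from where it was at the start of the episode above 0.015 m).
It also fails if it takes over 45 s, if anything falls off the work surface, if the arm or the gripper's body presses on something with over 40 N, if the wrist force passes 120 N, or if a joint passes its speed limit or range.

ROBOT

A 6-joint arm with a two-finger parallel gripper is mounted at the origin on a cart in front of the work surface, level with it; the furniture and walls round the work are solid. World frame = base frame: x ahead of the robot, y to its left, z up, the work surface at z = 0. Lengths are in m, angles in rad, forces in N, time in s.
With the tool pointing down it reaches from about 0.3 to 0.775 m from the base axis. Payload 14.6 kg.
Tool frame: the origin (TCP) lies between the finger pads; the fingertips stand 14 mm ahead of it and the grasp point (between the pads) lies 5 mm behind it; z points along the fingers, y is the line along which they close (so a half turn about z gives the same grasp; the last joint's range is limited). The gripper opens to 94 mm and grips with 3 to 60 N. Pads are 16 mm wide; open, the fingers measure 119 mm over their backs; the gripper's body (75 mm by 177 mm) begins 78 mm behind the grasp point.
Start: joints at [1.16, 0.3, 1.521, -0, 1.321, -0.067], TCP at [0.185, 0.518, 0.195] pointing down, gripper open.
Joint ranges: [-3.03, 3.03], [-0.79, 2.21], [0.23, 2.52], [-1.04, 4.18], [0, 3.07], [-2.55, 2.55]. Speed limits (rad/s): [2.22, 2.22, 2.57, 3.14, 3.14, 3.14].

INTERFACE

Orientations are given as [roll, pitch, yaw] about the fixed x, y, z axes, in that order (R = Rz(yaw) Ry(pitch) Rx(roll)).
In Python, from station import ctrl gives the robot as it stands. The module is installed in compiled form; this text tells all that it offers.
- The arm moves only by the tool move_arm, never from a script. Its argument "targets" is a list of rows, each a list of 7 numbers: the opening, from -1 (shut) to 1 (fully open), then the shift along the tool's x, y, z in units of 50 mm (1.0 is 50 mm), then the turn, a rotation vector about the tool's x, y, z in rad. A call has 1 to 12 rows; each row is the pose to reach, as a shift and turn from the pose commanded when the call began, along the tool's axes at that moment; what a row does not reach only later rows make up. A row lasts 1/10 s, in which the tool goes at most 50 mm and 8.59 degrees, less where a joint would pass 70% of its speed; a pose out of reach is approached as far as the arm can. A call with a gripper value outside its range is refused whole. The fingers move at their own pace and stop on an object; "grip_force" is the grip in N (left out, the last holds). Time passes only in rows, so rows that repeat a pose let the fingers close. It gives the time, the measured TCP pose, the force, the opening and the grip force at its end, in the units of the state.
- ctrl.get_obs(): the state, without advancing time (a new reading comes with each control period).
- ctrl.camera(name): name is "scene" or "top" or "wrist"; returns (picture, depth): 384x512x3 uint8, red, green, blue; 384x512 float32, m along the optical axis (not along the pixel's ray), 0 where there is no reading.
- ctrl.camera_params(name): a dict with "intrinsics" (3x3 intrinsics, pixels), "rvec" (rotation vector, rad) and "tvec" (3), from world to camera coordinates, as OpenCV has them; the wrist camera has in their place "T_tool_cam" (4x4, takes a point from camera to tool coordinates, whose origin is the TCP and whose axes are the flange's). Camera axes: x right, y down, z forward; pixel columns grow to the right and rows downward; lengths in m; the calibration is good to about 2 mm. A picture is of the moment at which its call begins: read the wrist's pose just before it. camera_params takes no time and is no camera call.
- ctrl.hand_in(): hands the job in; it is judged then, once.
Trained networks look in the newest picture that a camera, given by its name, has taken for a name from the list of things; names that differ only in an ending like _2 or _b are one class to them, and where a whole thing is asked for, a point or a joint stands for the part that bears it (a point fixed in the world has none). Each returns a list of dicts, best first, with "score" (0 to 1); they miss things now and then, are a little off and sometimes report something else, mostly with a low value. They report only what shows in the picture. A call takes as long as a camera call.
- ctrl.cut_out(camera, target): "region" (384x512 bool, what is visible of it) and "point" ([column, row] in pixels, amid what is visible of it).
- ctrl.tip_of(camera, target): "point" ([column, row] in pixels: a listed point, or the origin of a listed thing).
The state is a dict: "time_s": time; "qpos": joint angles; "joint_vel": joint speeds; "tau": joint torques, N m; "ee_pos": TCP position; "eef_rot": TCP orientation; "force": force on the tool from outside, world axes, zero at the start; "moment": the same for the moment, N m; "grip_width": finger opening in m; "grip_force": force on a finger pad.
Only numpy, scipy, OpenCV 4.12 (cv2) and the standard library are available. Lean on these libraries where they do the work, as an engineer would, in place of code of your own. Each camera call takes 0.05 s, during which the arm holds its last target. There are 200 camera calls.

## Working session

There is one attempt and no reset: what is moved stays moved. The work goes in short steps, Python scripts to look and compute and a tool call to move; the robot and the scene stay as the last step left them, time stands still between calls to the robot, and variables do not carry over. Pictures are saved under pics/ and viewed, at most 10 in all, crops included, and the job is handed in when it is done.

Besides the shell and the picture viewer there is one more tool, called after "Emit:" as name(argument=value, ...), one argument or row to a line, values as JSON. move_arm: Moves the arm, as the interface text tells. Its arguments: {"type":"object","properties":{"targets":{"type":"array"},"grip_force":{"type":"number"}},"required":["targets"]}

```bash
mkdir -p pics
cat > h.py <<'E'
import numpy as np, cv2
from station import ctrl
def toworld(cam,pts,depth):
    p=ctrl.camera_params(cam);K=np.array(p["intrinsics"]);R=cv2.Rodrigues(np.array(p["rvec"],float))[0];t=np.array(p["tvec"]).ravel()
    out=[]
    for u,v in pts:
        ui,vi=int(round(u)),int(round(v));w=depth[vi-1:vi+2,ui-1:ui+2];w=w[w>0]
        z=np.median(w) if w.size else np.nan
        out.append(R.T@(np.linalg.inv(K)@[u,v,1]*z-t))
    return np.array(out)
E
python3 - <<'E'
from h import *
np.set_printoptions(precision=4,suppress=True)
for c in("top","scene"):
    im,d=ctrl.camera(c);cv2.imwrite(f"pics/{c}0.png",im[:,:,::-1])
    for n in("stud_a","star_knob","bearing","fork_spanner","plate_mid"):
        for r in ctrl.tip_of(c,n)[:5]:print(c,n,round(r["score"],2),np.round(r["point"]),toworld(c,[r["point"]],d)[0])
o=ctrl.get_obs();print(o)
E
```

```text
top stud_a 0.55 [298. 193.] [ 0.5001 -0.0104  0.0585]
top stud_a 0.53 [308. 144.] [ 0.6102 -0.0315  0.0566]
top stud_a 0.51 [254. 132.] [0.6377 0.0882 0.0542]
top stud_a 0.44 [247. 184.] [0.5189 0.101  0.0609]
top star_knob 0.47 [200. 145.] [0.6153 0.214  0.0147]
top bearing 0.66 [285. 244.] [0.3885 0.0163 0.0122]
top fork_spanner 0.89 [353. 159.] [ 0.5875 -0.1425  0.0056]
top plate_mid 0.63 [277. 166.] [0.5676 0.0338 0.0178]
scene stud_a 0.63 [254. 208.] [0.5168 0.1118 0.0601]
scene stud_a 0.56 [210. 185.] [0.6444 0.0863 0.0522]
scene stud_a 0.45 [242. 157.] [ 0.6168 -0.0287  0.0552]
scene stud_a 0.4 [283. 175.] [ 0.4962 -0.0102  0.0571]
scene star_knob 0.71 [193. 241.] [0.6169 0.22   0.0121]
scene bearing 0.62 [319. 211.] [0.3876 0.0215 0.0115]
scene fork_spanner 0.74 [270. 154.] [ 0.5761 -0.1204  0.0001]
scene plate_mid 0.65 [248. 190.] [0.5525 0.0645 0.0546]
{'time_s': 0.6, 'qpos': array([ 1.1604,  0.2998,  1.521 , -0.    ,  1.3207, -0.0666]), 'joint_vel': array([-0.0008,  0.0008, -0.0004,  0.0008, -0.0008,  0.0003]), 'tau': array([ -0.0018, -53.1485, -35.2817,   0.0708,   0.0213,  -0.    ]), 'ee_pos': array([0.1854, 0.5178, 0.1947]), 'eef_rot': array([3.1415, 0.    , 2.7978]), 'force': array([ 0.2193,  0.0071, -0.04  ]), 'moment': array([-0.0004, -0.0132,  0.0037]), 'grip_force': 0.0, 'grip_width': 0.09382966234156224}
```

View pics/top0.png

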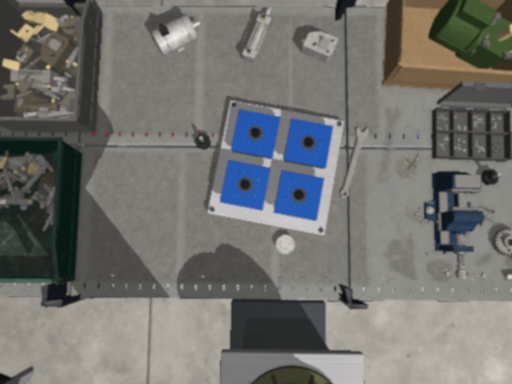

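View pics/scene0.png

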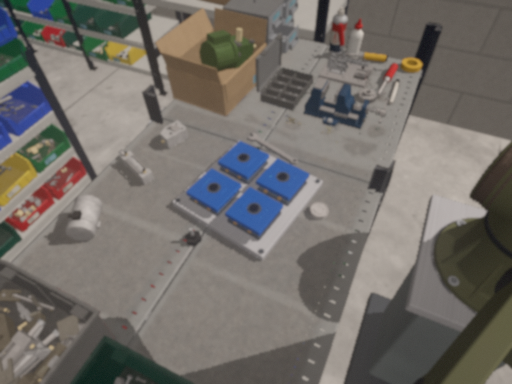

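```bash
cat >> h.py <<'E'
def cov():
    # fit a square of studs from cut_out regions, top camera
    pass
E
python3 - <<'E'
from h import *
np.set_printoptions(precision=4,suppress=True)
im,d=ctrl.camera("top")
hsv=cv2.cvtColor(im,cv2.COLOR_RGB2HSV)
m=cv2.inRange(hsv,(95,90,40),(130,255,255))
n,l,s,c=cv2.connectedComponentsWithStats(m)
for i in range(1,n):
    if s[i,4]>300:
        vs,us=np.where(l==i); P=toworld("top",np.c_[us,vs],d); P=P[np.isfinite(P[:,2])]
        z=np.median(P[:,2]); P=P[abs(P[:,2]-z)<.006]
        r=cv2.minAreaRect(P[:,:2].astype(np.float32)*1000); print(c[i],s[i,4],r,z)
E
```

```text
[255.115  133.4487] 1696 ((636.9825439453125, 84.62950897216797), (95.75453186035156, 96.90591430664062), 79.71308898925781) 0.048540794248732574
[307.67   143.0059] 1706 ((615.5960693359375, -32.623497009277344), (94.54656982421875, 96.60269927978516), 79.77127838134766) 0.051710338764262356
[244.9242 184.4638] 1742 ((519.1951293945312, 106.15775299072266), (95.84479522705078, 96.12886047363281), 79.71117401123047) 0.055666828487936124
[298.3233 194.806 ] 1732 ((497.7232971191406, -11.240203857421875), (94.52295684814453, 96.01630401611328), 79.68403625488281) 0.05351769162035101
[460.8964 227.3235] 782 ((408.9495849609375, -352.8473205566406), (56.814327239990234, 56.32804489135742), 88.23020935058594) 0.07145387231285488
```

The top view shows the four covers with their studs at (256,133), (308,143), (245,185) and (299,194). The knob is at (202,140), the bearing at (285,244) and the spanner near (355,160). The measured covers are about 96 mm square on a 120 mm pitch, with the plate yawed -10.3°. I'll move above the inner edge of the first cover with the fingers shut.

Emit:
move_arm(
  targets=[
    [-1, -2, -1, 0, 0, 0, -0.08],
    [-1, -10.68, -5.24, 0, 0, 0, -0.164],
    [-1, -10.68, -5.24, 0, 0, 0, -0.164],
    [-1, -10.68, -5.24, 0, 0, 0, -0.164],
    [-1, -10.68, -5.24, 0, 0, 0, -0.164],
    [-1, -10.68, -5.24, 0, 0, 0, -0.164],
    [-1, -10.68, -5.24, 0, 0, 0, -0.164],
    [-1, -10.68, -5.24, 0, 0, 0, -0.164],
    [-1, -10.68, -5.24, 0.5, 0, 0, -0.164],
    [-1, -10.68, -5.24, 1, 0, 0, -0.164],
    [-1, -10.68, -5.24, 1.5, 0, 0, -0.164],
    [-1, -10.68, -5.24, 2.0, 0, 0, -0.164],
  ],
)

```text
time_s: 1.85
ee_pos: [0.589, 0.1025, 0.1143]
eef_rot: [3.141, 0.003, 2.961]
force: [0.6, 0.1, -0.1]
grip_width: 0.0018
grip_force: 0.0
```

Emit:
move_arm(
  targets=[
    [-1, 0, 0, 0, 0, 0, 0],
    [-1, 0, 0, 0, 0, 0, 0],
    [-1, 0, 0, 0, 0, 0, 0],
  ],
)

```text
time_s: 2.15
ee_pos: [0.5869, 0.1054, 0.1151]
eef_rot: [3.141, 0.002, 2.963]
force: [-0.2, 0.5, 1.2]
grip_width: 0.0004
grip_force: 0.0
```

Emit:
move_arm(
  targets=[
    [-1, -0.3, -0.23, 0.3, 0, 0, 0],
    [-1, -0.3, -0.23, 0.7, 0, 0, 0],
    [-1, -0.3, -0.23, 0.95, 0, 0, 0],
    [-1, -0.3, -0.23, 0.98, 0, 0, 0],
    [-1, -0.3, -0.23, 0.98, 0, 0, 0],
    [-1, -0.3, -0.23, 0.98, 0, 0, 0],
  ],
)

```text
time_s: 2.75
ee_pos: [0.5999, 0.091, 0.0661]
eef_rot: [3.141, 0.002, 2.962]
force: [0.1, -0.2, -0.1]
grip_width: 0.0006
grip_force: 0.0
```

Now I'll press down slowly in small steps.

Emit:
move_arm(
  targets=[
    [-1, 0, 0, 0.03, 0, 0, 0],
    [-1, 0, 0, 0.06, 0, 0, 0],
    [-1, 0, 0, 0.07, 0, 0, 0],
    [-1, 0, 0, 0.07, 0, 0, 0],
  ],
)

```text
time_s: 3.15
ee_pos: [0.5994, 0.0906, 0.0612]
eef_rot: [-3.142, -0.0, 2.962]
force: [-0.4, 0.2, 0.9]
grip_width: 0.0006
grip_force: 0.0
```

Emit:
move_arm(
  targets=[
    [-1, 0, 0, 0.02, 0, 0, 0],
    [-1, 0, 0, 0.02, 0, 0, 0],
    [-1, 0, 0, 0.02, 0, 0, 0],
  ],
)

```text
time_s: 3.45
ee_pos: [0.5995, 0.0906, 0.0603]
eef_rot: [3.142, -0.0, 2.962]
force: [-0.2, 0.4, -0.8]
grip_width: 0.0004
grip_force: 0.0
```

Emit:
move_arm(
  targets=[
    [-1, 0, 0, 0.03, 0, 0, 0],
    [-1, 0, 0, 0.03, 0, 0, 0],
  ],
)

```text
time_s: 3.65
ee_pos: [0.5994, 0.0905, 0.0586]
eef_rot: [-3.142, -0.0, 2.962]
force: [-1.0, 0.1, -0.7]
grip_width: 0.0006
grip_force: 0.0
```

Emit:
move_arm(
  targets=[
    [-1, 0, 0, 0.03, 0, 0, 0],
    [-1, 0, 0, 0.03, 0, 0, 0],
  ],
)

```text
time_s: 3.85
ee_pos: [0.5994, 0.0906, 0.0571]
eef_rot: [-3.142, -0.0, 2.962]
force: [0.2, 0.5, 0.4]
grip_width: 0.0003
grip_force: 0.0
```

Emit:
move_arm(
  targets=[
    [-1, 0, 0, 0.03, 0, 0, 0],
    [-1, 0, 0, 0.03, 0, 0, 0],
  ],
)

```text
time_s: 4.05
ee_pos: [0.5994, 0.0905, 0.0556]
eef_rot: [-3.142, -0.0, 2.962]
force: [-0.9, -0.1, -0.7]
grip_width: 0.0002
grip_force: 0.0
```

Run:
```python
from h import *
im,d=ctrl.camera("wrist");cv2.imwrite("pics/w1.png",im[:,:,::-1])
o=ctrl.get_obs();print(o["force"],o["ee_pos"])
```

```text
[-0.02090322 -0.47665796 -0.38460328] [0.5994103  0.09054223 0.05567254]
```

View pics/w1.png

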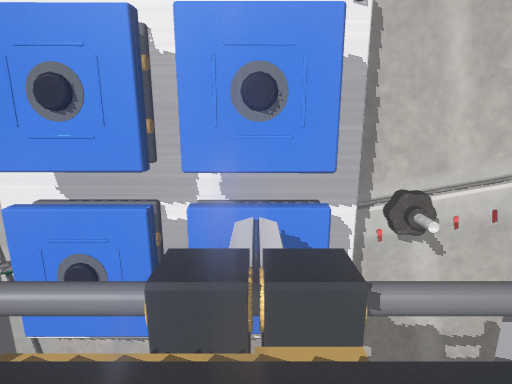

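The wrist view has image-up pointing toward the robot. The fingertips at (256,218) are over the right-hand far cover near its inner edge. There is no contact force yet, so I'll check heights with the wrist depth.

```bash
cat >> h.py <<'E'
from scipy.spatial.transform import Rotation as Ro
def wrist():
    o=ctrl.get_obs();im,d=ctrl.camera("wrist");p=ctrl.camera_params("wrist")
    K=np.array(p["intrinsics"]);T=np.array(p["T_tool_cam"])
    vs,us=np.mgrid[:384,:512];C=np.stack([us,vs,np.ones_like(us)],-1)@np.linalg.inv(K).T*d[...,None]
    P=C@T[:3,:3].T+T[:3,3];W=P@Ro.from_euler("xyz",o["eef_rot"]).as_matrix().T+o["ee_pos"]
    W[d<=0]=np.nan;return im,P,W,o
E
python3 - <<'E'
from h import *
np.set_printoptions(precision=4,suppress=True)
im,P,W,o=wrist()
for n,u,v in(("C lo",258,150),("C up",258,20),("C L",190,90),("C R",332,90),("Cstud",260,90),("D",60,150),("D up",60,30),("A l",205,220),("A r",312,220),("A lr",205,240),("B",40,220),("B r",120,220),("Bstud",80,275),("plate",175,100),("B dn",80,325)):print(n,W[v,u])
for v in(219,222,226,232,240):print(v,P[v,235:285:7].tolist() and P[v,[240,250,262,272]].round(3).tolist())
E
```

```text
C lo [0.5532 0.1018 0.0547]
C up [0.4826 0.1145 0.0549]
C L [0.5119 0.069  0.0547]
C R [0.5268 0.1501 0.0556]
Cstud [0.5198 0.1089 0.0613]
D [ 0.5315 -0.018   0.0524]
D up [0.4669 0.0036 0.0523]
A l [0.5928 0.0591 0.0484]
A r [0.606  0.1288 0.047 ]
A lr [0.6069 0.0558 0.0476]
B [ 0.5726 -0.0458  0.0517]
B r [0.5823 0.0047 0.0502]
Bstud [ 0.6132 -0.0293  0.0558]
plate [0.512  0.0504 0.0171]
B dn [ 0.6525 -0.0445  0.0511]
219 [[0.002, -0.009, 0.007], [0.009, -0.002, -0.015], [0.009, 0.005, -0.014], [0.002, 0.012, 0.007]]
222 [[0.009, -0.008, -0.021], [0.009, -0.002, -0.021], [0.009, 0.005, -0.021], [0.009, 0.011, -0.022]]
226 [[0.009, -0.007, -0.028], [0.009, -0.002, -0.028], [0.009, 0.005, -0.027], [0.009, 0.01, -0.028]]
232 [[0.009, -0.007, -0.037], [0.009, -0.002, -0.038], [0.009, 0.005, -0.038], [0.009, 0.01, -0.037]]
240 [[0.008, -0.006, -0.047], [0.009, -0.001, -0.049], [0.009, 0.004, -0.048], [0.009, 0.009, -0.048]]
```

Run:
```python
from h import *
np.set_printoptions(precision=4,suppress=True)
im,P,W,o=wrist()
for v in range(200,222,2):print(v,im[v,248],P[v,248],im[v,240],P[v,240])
print(ctrl.camera_params("wrist"))
```

```text
200 [ 81  84 109] [ 0.0078 -0.0043  0.0331] [ 82  90 114] [ 0.0073 -0.0103  0.0351]
202 [116 123 143] [ 0.0059 -0.0043  0.0346] [ 91  97 122] [ 0.0062 -0.0102  0.0334]
204 [ 72 104 177] [ 0.0095 -0.0039  0.0158] [ 77 108 181] [ 0.0095 -0.0093  0.0158]
206 [ 77 112 190] [ 0.0094 -0.0038  0.0112] [ 82 116 192] [ 0.0095 -0.0091  0.0105]
208 [ 84 133 230] [ 0.0086 -0.0037  0.0089] [ 91 137 231] [ 0.0092 -0.0089  0.007 ]
210 [ 81 127 221] [ 0.0077 -0.0037  0.0072] [ 85 128 220] [ 0.0076 -0.009   0.0078]
212 [ 82 126 221] [ 0.0066 -0.0037  0.0065] [ 87 129 221] [ 0.006  -0.009   0.0085]
214 [ 83 127 220] [ 0.0051 -0.0037  0.007 ] [ 81 125 219] [ 0.005  -0.009   0.0071]
216 [ 81 127 220] [ 0.0035 -0.0037  0.0077] [ 86 128 221] [ 0.0038 -0.0089  0.0067]
218 [178 182 200] [ 0.0089 -0.0032 -0.0136] [ 84 126 220] [ 0.0022 -0.009   0.0073]
220 [185 186 199] [ 0.0085 -0.0031 -0.0161] [122 149 212] [ 0.0007 -0.009   0.0076]
{'intrinsics': array([[313.2401,   0.    , 255.6641],
       [  0.    , 313.2401, 193.4869],
       [  0.    ,   0.    ,   1.    ]]), 'T_tool_cam': array([[-0.0008, -0.9731, -0.2304,  0.0656],
       [ 1.    , -0.0008, -0.0001,  0.0014],
       [-0.0001, -0.2304,  0.9731, -0.1903],
       [ 0.    ,  0.    ,  0.    ,  1.    ]])}
```

The measured fingertip ends about 14 mm behind the TCP, not ahead of it. That leaves roughly 20 mm of air, so I'll keep descending in small steps and watch the force.

Emit:
move_arm(
  targets=[
    [-1, 0, 0, 0.04, 0, 0, 0],
    [-1, 0, 0, 0.08, 0, 0, 0],
    [-1, 0, 0, 0.08, 0, 0, 0],
  ],
)

```text
time_s: 4.5
ee_pos: [0.5993, 0.0906, 0.0514]
eef_rot: [-3.141, -0.001, 2.962]
force: [-0.2, 0.1, -0.0]
grip_width: 0.0005
grip_force: 0.0
```

Emit:
move_arm(
  targets=[
    [-1, 0, 0, 0.04, 0, 0, 0],
    [-1, 0, 0, 0.08, 0, 0, 0],
    [-1, 0, 0, 0.08, 0, 0, 0],
  ],
)

```text
time_s: 4.8
ee_pos: [0.5993, 0.0905, 0.0474]
eef_rot: [-3.141, -0.001, 2.962]
force: [-0.5, 0.6, 0.5]
grip_width: 0.0005
grip_force: 0.0
```

Emit:
move_arm(
  targets=[
    [-1, 0, 0, 0.03, 0, 0, 0],
    [-1, 0, 0, 0.03, 0, 0, 0],
  ],
)

```text
time_s: 5.0
ee_pos: [0.5994, 0.0906, 0.0461]
eef_rot: [-3.142, -0.0, 2.962]
force: [0.5, 0.3, 0.4]
grip_width: 0.0006
grip_force: 0.0
```

Emit:
move_arm(
  targets=[
    [-1, 0, 0, 0.04, 0, 0, 0],
    [-1, 0, 0, 0.08, 0, 0, 0],
    [-1, 0, 0, 0.12, 0, 0, 0],
    [-1, 0, 0, 0.16, 0, 0, 0],
    [-1, 0, 0, 0.16, 0, 0, 0],
  ],
)

```text
time_s: 5.5
ee_pos: [0.5993, 0.0905, 0.0379]
eef_rot: [-3.141, -0.0, 2.962]
force: [0.4, -0.0, -0.6]
grip_width: 0.0003
grip_force: 0.0
```

Run:
```python
from h import *
np.set_printoptions(precision=4,suppress=True)
im,P,W,o=wrist();print(o["ee_pos"],o["force"])
for v in range(196,226,3):print(v,im[v,248],P[v,248],im[v,220],W[v,220])
```

```text
[0.5993 0.0905 0.0379] [ 0.3957 -0.0175 -0.5747]
196 [160 160 171] [ 0.0139 -0.004   0.0208] [158 160 181] [0.5813 0.0701 0.0177]
199 [156 158 167] [ 0.012  -0.0039  0.0198] [157 160 177] [0.5832 0.0698 0.0187]
202 [154 154 167] [ 0.0097 -0.004   0.0201] [218 218 226] [0.5853 0.0694 0.0187]
205 [163 161 174] [ 0.0076 -0.004   0.0199] [224 224 231] [0.5877 0.0688 0.0176]
208 [ 88  93 112] [ 0.0065 -0.0039  0.0162] [128 134 157] [0.5886 0.0691 0.0224]
211 [ 81 109 179] [ 0.0093 -0.0035 -0.0004] [ 96 118 181] [0.5864 0.0714 0.0383]
214 [ 77 110 186] [ 0.0094 -0.0033 -0.007 ] [ 97 122 192] [0.5866 0.072  0.0444]
217 [ 88 135 227] [ 0.0082 -0.0033 -0.0092] [ 99 137 223] [0.5876 0.0721 0.0473]
220 [186 187 198] [ 0.0086 -0.0031 -0.0165] [ 98 132 217] [0.5895 0.0718 0.0474]
223 [184 186 196] [ 0.0087 -0.003  -0.0221] [101 135 219] [0.5914 0.0713 0.0472]
```

Emit:
move_arm(
  targets=[
    [-1, 0, 0, 0.03, 0, 0, 0],
    [-1, 0, 0, 0.05, 0, 0, 0],
    [-1, 0, 0, 0.05, 0, 0, 0],
  ],
)

```text
time_s: 5.85
ee_pos: [0.5997, 0.0906, 0.0373]
eef_rot: [3.141, 0.001, 2.962]
force: [-6.7, -0.7, 14.1]
grip_width: 0.0007
grip_force: 7.3
```

Emit:
move_arm(
  targets=[
    [-1, 0, 0, 0.02, 0, 0, 0],
    [-1, 0, 0, 0.02, 0, 0, 0],
  ],
)

```text
time_s: 6.05
ee_pos: [0.5998, 0.0906, 0.0372]
eef_rot: [3.141, 0.001, 2.962]
force: [-11.0, -1.4, 23.5]
grip_width: 0.0009
grip_force: 12.0
```

Emit:
move_arm(
  targets=[
    [-1, 0, 0, 0.02, 0, 0, 0],
    [-1, 0, 0, 0.02, 0, 0, 0],
  ],
)

```text
time_s: 6.25
ee_pos: [0.5999, 0.0906, 0.0371]
eef_rot: [3.141, 0.002, 2.962]
force: [-15.4, -1.5, 33.3]
grip_width: 0.0005
grip_force: 16.8
```

Emit:
move_arm(
  targets=[
    [-1, 0, 0, 0.02, 0, 0, 0],
    [-1, 0, 0, 0.02, 0, 0, 0],
  ],
)

```text
time_s: 6.45
ee_pos: [0.6, 0.0906, 0.037]
eef_rot: [3.141, 0.002, 2.962]
force: [-21.6, -2.4, 43.2]
grip_width: -0.0
grip_force: 21.5
```

Cover A is firm: contact at TCP z≈0.0375 and about 10 N per mm of commanded travel. Next is cover C's inner edge.

Emit:
move_arm(
  targets=[
    [-1, 0, 0, -0.5, 0, 0, 0],
    [-1, 0.4, 0.01, -0.6, 0, 0, 0],
    [-1, 0.87, 0.02, -0.6, 0, 0, 0],
    [-1, 0.87, 0.02, -0.45, 0, 0, 0],
    [-1, 0.87, 0.02, -0.28, 0, 0, 0],
    [-1, 0.87, 0.02, -0.28, 0, 0, 0],
  ],
)

```text
time_s: 7.05
ee_pos: [0.5568, 0.0991, 0.0453]
eef_rot: [-3.141, -0.002, 2.962]
force: [0.1, -0.7, 0.2]
grip_width: 0.0005
grip_force: 0.0
```

Emit:
move_arm(
  targets=[
    [-1, 0, 0, 0.03, 0, 0, 0],
    [-1, 0, 0, 0.06, 0, 0, 0],
    [-1, 0, 0, 0.06, 0, 0, 0],
  ],
)

```text
time_s: 7.35
ee_pos: [0.5574, 0.0992, 0.0445]
eef_rot: [3.142, 0.001, 2.962]
force: [-3.8, -0.8, 7.8]
grip_width: 0.0008
grip_force: 4.0
```

Emit:
move_arm(
  targets=[
    [-1, 0, 0, 0.02, 0, 0, 0],
    [-1, 0, 0, 0.02, 0, 0, 0],
  ],
)

```text
time_s: 7.55
ee_pos: [0.5575, 0.0992, 0.0444]
eef_rot: [3.141, 0.001, 2.962]
force: [-8.0, -1.9, 18.2]
grip_width: 0.0002
grip_force: 9.2
```

C is firm too. Next is D.

Emit:
move_arm(
  targets=[
    [-1, 0, 0, -0.4, 0, 0, 0],
    [-1, 0, -0.8, -0.5, 0, 0, 0],
    [-1, 0.01, -1.6, -0.5, 0, 0, 0],
    [-1, 0.01, -2.38, -0.5, 0, 0, 0],
    [-1, 0.01, -2.38, -0.3, 0, 0, 0],
    [-1, 0.01, -2.38, -0.06, 0, 0, 0],
    [-1, 0.01, -2.38, -0.06, 0, 0, 0],
  ],
)

```text
time_s: 8.25
ee_pos: [0.5344, -0.0169, 0.0439]
eef_rot: [-3.141, -0.003, 2.962]
force: [-0.9, 1.0, 0.4]
grip_width: 0.0006
grip_force: 0.0
```

Emit:
move_arm(
  targets=[
    [-1, 0, 0, 0.03, 0, 0, 0],
    [-1, 0, 0, 0.06, 0, 0, 0],
    [-1, 0, 0, 0.06, 0, 0, 0],
  ],
)

```text
time_s: 8.55
ee_pos: [0.5352, -0.0171, 0.0428]
eef_rot: [3.142, 0.0, 2.963]
force: [-0.1, -0.0, 0.4]
grip_width: 0.0005
grip_force: 0.0
```

Emit:
move_arm(
  targets=[
    [-1, 0, 0, 0.02, 0, 0, 0],
    [-1, 0, 0, 0.02, 0, 0, 0],
  ],
)

```text
time_s: 8.75
ee_pos: [0.5352, -0.0175, 0.0419]
eef_rot: [3.142, 0.0, 2.962]
force: [-0.1, 0.1, 1.1]
grip_width: 0.0005
grip_force: 0.2
```

Grip force reads 0.2, so contact has just begun. Pressing further.

Emit:
move_arm(
  targets=[
    [-1, 0, 0, 0.03, 0, 0, 0],
    [-1, 0, 0, 0.03, 0, 0, 0],
  ],
)

```text
time_s: 8.95
ee_pos: [0.5353, -0.0176, 0.0404]
eef_rot: [3.141, 0.001, 2.962]
force: [0.3, 1.0, 2.4]
grip_width: 0.0004
grip_force: 0.9
```

Emit:
move_arm(
  targets=[
    [-1, 0, 0, 0.03, 0, 0, 0],
    [-1, 0, 0, 0.03, 0, 0, 0],
  ],
)

```text
time_s: 9.15
ee_pos: [0.5354, -0.0177, 0.0391]
eef_rot: [3.141, 0.001, 2.962]
force: [0.8, -0.6, 4.2]
grip_width: 0.0006
grip_force: 2.2
```

Emit:
move_arm(
  targets=[
    [-1, 0, 0, 0.015, 0, 0, 0],
    [-1, 0, 0, 0.015, 0, 0, 0],
  ],
)

```text
time_s: 9.35
ee_pos: [0.5356, -0.0177, 0.0389]
eef_rot: [3.141, 0.001, 2.962]
force: [-1.8, 1.8, 10.3]
grip_width: 0.0007
grip_force: 5.2
```

Run:
```python
from h import *
np.set_printoptions(precision=4,suppress=True)
im,d=ctrl.camera("top");cv2.imwrite("pics/t2.png",cv2.resize(im[110:230,200:360,::-1],None,fx=4,fy=4))
im,d=ctrl.camera("scene");cv2.imwrite("pics/s2.png",cv2.resize(im[110:270,160:360,::-1],None,fx=4,fy=3.7))
im,P,W,o=wrist();print(o["ee_pos"],o["force"])
e1=np.array([.984,-.179]);e2=np.array([.179,.984])
for n,c,z in(("D",(.4977,-.0112),.0524),("C",(.5192,.1062),.0548)):
    q=(W[...,:2]-c);a=q@e1;b=q@e2;h=im.astype(int)
    m=(abs(a)<.044)&(abs(b)<.044)&(np.hypot(a,b)>.02)&(h[...,2]>150)&(h[...,2]>h[...,0]+60)&(abs(W[...,2]-z)<.012)
    A=np.c_[a[m],b[m],np.ones(m.sum())];print(n,m.sum(),np.linalg.lstsq(A,W[m][:,2],rcond=None)[0])
```

```text
[ 0.5356 -0.0177  0.0389] [-0.9962  1.7695 10.1611]
D 18876 [-0.0919  0.      0.053 ]
C 15370 [0.0002 0.0004 0.0553]
```

The wrist depth shows D tilted 0.092 rad while C stays level, so D is the loose cover. I'll lift, move over its stud and push down gently.

Emit:
move_arm(
  targets=[
    [-1, 0, 0, -0.3, 0, 0, 0],
    [-1, 0, 0, -0.55, 0, 0, 0],
    [-1, 0.4, -0.01, -0.55, 0, 0, 0],
    [-1, 0.77, -0.01, -0.55, 0, 0, 0],
    [-1, 0.77, -0.01, -0.4, 0, 0, 0],
    [-1, 0.77, -0.01, -0.25, 0, 0, 0],
    [-1, 0.77, -0.01, -0.25, 0, 0, 0],
  ],
)

```text
time_s: 10.2
ee_pos: [0.4971, -0.0114, 0.0494]
eef_rot: [-3.141, -0.002, 2.962]
force: [0.0, 0.3, 0.1]
grip_width: 0.0003
grip_force: 0.0
```

Emit:
move_arm(
  targets=[
    [-1, 0, 0, 0.03, 0, 0, 0],
    [-1, 0, 0, 0.05, 0, 0, 0],
    [-1, 0, 0, 0.05, 0, 0, 0],
  ],
)

```text
time_s: 10.5
ee_pos: [0.4973, -0.0113, 0.0479]
eef_rot: [-3.142, -0.0, 2.962]
force: [-1.8, 0.5, -0.2]
grip_width: 0.0003
grip_force: 0.0
```

Emit:
move_arm(
  targets=[
    [-1, 0, 0, 0.02, 0, 0, 0],
    [-1, 0, 0, 0.02, 0, 0, 0],
  ],
)

```text
time_s: 10.7
ee_pos: [0.4973, -0.0113, 0.0472]
eef_rot: [3.142, 0.0, 2.962]
force: [0.5, 1.4, 1.5]
grip_width: 0.0003
grip_force: 0.6
```

Emit:
move_arm(
  targets=[
    [-1, 0, 0, 0.02, 0, 0, 0],
    [-1, 0, 0, 0.02, 0, 0, 0],
  ],
)

```text
time_s: 10.9
ee_pos: [0.4975, -0.0113, 0.0468]
eef_rot: [3.142, 0.001, 2.962]
force: [-2.2, -0.3, 8.1]
grip_width: 0.0003
grip_force: 4.3
```

Emit:
move_arm(
  targets=[
    [-1, 0, 0, 0.02, 0, 0, 0],
    [-1, 0, 0, 0.02, 0, 0, 0],
  ],
)

```text
time_s: 11.1
ee_pos: [0.4975, -0.0113, 0.0459]
eef_rot: [3.142, 0.001, 2.962]
force: [-4.0, -0.0, 9.1]
grip_width: 0.0005
grip_force: 5.1
```

Emit:
move_arm(
  targets=[
    [-1, 0, 0, 0.02, 0, 0, 0],
    [-1, 0, 0, 0.02, 0, 0, 0],
  ],
)

```text
time_s: 11.3
ee_pos: [0.4975, -0.0113, 0.0449]
eef_rot: [3.142, 0.001, 2.962]
force: [-2.7, 0.4, 10.9]
grip_width: 0.0002
grip_force: 5.3
```

Emit:
move_arm(
  targets=[
    [-1, 0, 0, 0.02, 0, 0, 0],
    [-1, 0, 0, 0.02, 0, 0, 0],
  ],
)

```text
time_s: 11.5
ee_pos: [0.4975, -0.0113, 0.0439]
eef_rot: [3.142, 0.001, 2.962]
force: [-3.5, 0.9, 11.4]
grip_width: 0.0006
grip_force: 5.3
```

Emit:
move_arm(
  targets=[
    [-1, 0, 0, 0.02, 0, 0, 0],
    [-1, 0, 0, 0.02, 0, 0, 0],
  ],
)

```text
time_s: 11.7
ee_pos: [0.4975, -0.0113, 0.0431]
eef_rot: [3.142, 0.001, 2.962]
force: [-4.6, -0.4, 14.0]
grip_width: 0.0005
grip_force: 7.3
```

Going down steadily. One more push to the stop, then clear upward.

Emit:
move_arm(
  targets=[
    [-1, 0, 0, 0.02, 0, 0, 0],
    [-1, 0, 0, 0.03, 0, 0, 0],
    [-1, 0, 0, 0.03, 0, 0, 0],
    [-1, 0, 0, 0.03, 0, 0, 0],
  ],
)

```text
time_s: 12.1
ee_pos: [0.4976, -0.0113, 0.043]
eef_rot: [3.142, 0.002, 2.962]
force: [-13.6, 0.3, 34.1]
grip_width: 0.0007
grip_force: 17.2
```

Emit:
move_arm(
  targets=[
    [-1, 0, 0, -0.2, 0, 0, 0],
    [-1, 0, 0, -0.8, 0, 0, 0],
    [-1, 0, 0, -1.5, 0, 0, 0],
    [-1, 0, 0, -2, 0, 0, 0],
    [-1, 0, 0, -2, 0, 0, 0],
    [-1, 0, 0, -2, 0, 0, 0],
  ],
)

```text
time_s: 12.7
ee_pos: [0.497, -0.0113, 0.1404]
eef_rot: [3.142, 0.0, 2.962]
force: [-0.5, 0.6, -1.1]
grip_width: 0.0004
grip_force: 0.0
```

Run:
```python
from h import *
np.set_printoptions(precision=4,suppress=True)
im,P,W,o=wrist();print(o["time_s"],o["ee_pos"],o["force"],np.abs(o["joint_vel"]).max())
e1=np.array([.984,-.179]);e2=np.array([.179,.984])
for n,c,z in(("D",(.4977,-.0112),.0504),("C",(.5192,.1062),.0548)):
    q=(W[...,:2]-c);a=q@e1;b=q@e2;h=im.astype(int)
    m=(abs(a)<.044)&(abs(b)<.044)&(np.hypot(a,b)>.02)&(h[...,2]>150)&(h[...,2]>h[...,0]+60)&(abs(W[...,2]-z)<.012)
    A=np.c_[a[m],b[m],np.ones(m.sum())];print(n,m.sum(),np.linalg.lstsq(A,W[m][:,2],rcond=None)[0])
```

```text
12.7 [ 0.497  -0.0113  0.1404] [-0.5184  0.5572 -1.0553] 0.023045739752063227
D 6544 [0.0005 0.0002 0.0493]
C 7721 [0.0001 0.0003 0.0553]
```

D is level and about 4 mm lower (0.0530 → 0.0493 m), and the arm is clear of everything, so I'm handing in.

```bash
python3 -c "
from station import ctrl
print(ctrl.hand_in())"
```

```text
the job is handed in; nothing more can be done
None
```

The job is handed in: the cover nearest the robot on its right was the loose one (it tilted 0.092 rad under an edge press), and I pushed it about 4 mm down by its stud until it sat level and held firm at 34 N; I edge-pressed two of the other three (both firm), left the fourth untouched, and finished clear of everything.

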